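# Hold a riser rail against its side panel for screwing

## Task

I am building a monitor riser and need a third hand: pick up the longer of the two pine rails and set one of its ends squarely on the pencilled rectangle on the panel that stands in the sprung jig, then push straight against the panel until the jig's pointer stands between the two marks on its scale, so that I can drive the screws from behind. Finish while still holding the rail there, clear of the desk and with that steady push; do not let go. Never drive the panel back to the end of its travel, push only through the rail, and leave the short rail, screwdriver, jar and mouse where they are.

Things in the scene. Friction and masses are not known exactly. Their poses are not given: they have to be found in the camera images.
- long_rail_mid (a point): Centre of the long rail: the longer of two loose plain pine battens lying on the desk, 150 mm long (its x axis), 28 mm wide (y), 44 mm tall (z), 70 to 130 g. The point is half-way up, 22 mm above its underside. Both ends are alike, either may be pressed. It goes on the rectangle the way up in which it lies, 44 mm tall.
- long_rail: The same long rail; origin at the centre of its underside, axes as above.
- outline (a point): Centre of the pencilled rectangle (32 x 48 mm, thin dark lines) on the front face of the pine side panel, 85 mm above the desk; moves with the panel. x is the push direction: level, square to the panel, into it; y level along the face, z up. With the rail in place the rail's centre is 75 mm before this point along -x, at the same height, its length along x (either way round).
- panel_top (a point): Middle of the front upper edge of the pine side panel in the jig: upright, 160 mm wide, 18 mm thick, lower edge 23 mm and top edge 143 mm above the desk; a dark line across the top edge at this point, above the rectangle. x points into the panel, z up. The panel stands on the sprung carriage, moves only along x; nothing stands before it.
- carriage (a joint): Travel of panel and carriage along the panel's x, in m: 0 at rest, 0.035 at the end. Springs 0.5 N per mm from 0 (12 mm: 6 N, 22 mm: 11 N), little friction, returns if let go. Pointer: a dark needle beside the panel, on the side away from the robot, level with its front face, over a white strip on the base; the two dark marks across the strip are where it comes at 12 and 22 mm.
- jig: The jig, fixed to the desk but placed differently each time: plywood base 160 x 240 mm, 12 mm thick, with a 57 mm high spring block behind the panel. Origin on the desk below the middle of the panel's front face at rest; x is the push direction. The base begins 20 mm before the face and runs 140 mm behind it.
- short_rail_mid (a point): Centre of the short rail, 95 x 28 x 44 mm, otherwise like the long one, not to be used; it lies 110 mm or more from the long rail, centre to centre; which of the two lies nearer to the robot varies. Leave it alone.
- short_rail: The same short rail; origin at the centre of its underside.
- screwdriver_grip (a point): A screwdriver, 190 mm long, lying on the far part of the desk; the point is on its handle. Leave it alone.
- screw_jar: A small clear jar with a white lid, 48 mm across and 55 mm high, origin at the centre of its underside. Leave it alone.
- mouse: A white computer mouse, 105 x 60 mm and 35 mm high, origin at the centre of its underside. Leave it alone.
Not all that is in view belongs to the job. Leave any green, orange or yellow look-alike of the long_rail alone.

How it is judged:
On the way, in this order (a step that is already met when the one before it is completed fails the run):
1. the long rail is lifted clear of the desk and not yet against the panel (height (world z) of long_rail_mid above 0.05 m and contact force between long_rail and carriage below 0.1 N and value of joint carriage below 0.004 m), for 0.1 s.
2. its end is square on the rectangle and pushes the panel so that the pointer stands between the marks (angle between the x axis of long_rail_mid and the x axis of outline, either way round below 0.1 rad and angle between long_rail_mid's own z axis and vertical below 0.12 rad and y of long_rail_mid in the frame of outline between -0.009 and 0.009 m and z of long_rail_mid in the frame of outline between -0.009 and 0.009 m and value of joint carriage between 0.0105 and 0.0235 m and contact force between long_rail and carriage between 4 and 14 N), for 0.3 s.
At the end, for the whole second after the job is handed in: Long rail in the fingers, at rest, off the desk; centre within 9 mm of the rectangle's sideways and in height, length within 0.10 rad of square to the panel, top within 0.12 rad of level; presses the panel with 4 to 14 N, carriage at 10.5 to 23.5 mm; robot not touching the panel (all of step 2 and contact force between the fingers and long_rail above 1 N and contact force between each of the arm, the fingers and carriage below 0.5 N and linear speed of long_rail below 0.02 m/s); the arm keeps its last pose, push and grip.
It fails at once if the panel is driven to the end of its travel (over 32 mm) (value of joint carriage above 0.032 m).
It fails at once if the robot pushes the panel with its own hand (contact force between any of the arm, the fingers and carriage above 4 N).
It fails at once if the short rail, screwdriver, jar or mouse is moved over 25 mm (distance of any of short_rail_mid, screwdriver_grip, screw_jar, mouse from where it was at the start of the episode above 0.025 m).
It also fails if it takes over 38 s, if anything falls off the work surface, if the arm or the gripper's body presses on something with over 40 N, if the wrist force passes 120 N, or if a joint passes its speed limit or range.

## Robot

A 7-joint arm with a two-finger parallel gripper is mounted at the origin on the work surface. World frame = base frame: x ahead of the robot, y to its left, z up, the work surface at z = 0. Lengths are in m, angles in rad, forces in N, time in s.
With the tool pointing down it reaches from about 0.425 to 0.925 m from the base axis. Payload 6.8 kg.
Tool frame: the origin (TCP) lies on the centre line of the jaws, within the pads' length; the fingertips stand 14 mm ahead of it and the grasp point (between the pads) lies 5 mm behind it (r.nose_length is the distance from the TCP to the fingertips, in m); z points along the fingers, y is the direction in which the jaws open and shut (so a half turn about z gives the same grasp; the last joint's range is limited). The gripper opens to 85 mm and grips with 20 to 120 N. Pads are 22 mm wide; open, the fingers measure 114 mm over their backs; the gripper's body (76 mm by 85 mm) begins 54 mm behind the grasp point. The pads swing forward as they close: fully open they stand 13 mm farther back than shut.
Start: joints at [-1.293, 0.477, 0.022, 1.555, -0.011, 1.109, -0.083], TCP at [0.254, 0.625, 0.223] pointing down, gripper open.
Joint ranges: [-2.96, 2.96], [-0.34, 2.1], [-1.41, 1.46], [0.24, 2.44], [-1.37, 4.51], [0.17, 1.92], [-2.96, 2.96]. Speed limits (rad/s): [2.39, 2.39, 3.14, 3.14, 3.14, 3.14, 3.14].

## Interface

Orientations are given as a rotation vector (axis times angle).
In Python, from bench import r, imaging, look_for, outline_of gives the robot as it stands. The module is installed in compiled form; this text tells all that it offers.
- The arm moves only by the tool carry_out, never from a script. Its arguments are lists of equal length, an entry for each row: "offset": the shift along the tool's x, y, z as a fraction of full scale, a list of three; "turn": the turn, a rotation vector about the tool's x, y, z as a fraction of full scale, a list of three. A call has 1 to 8 rows; each row is the pose to reach, as a shift and turn from the pose commanded when the call began, along the tool's axes at that moment; what a row does not reach only later rows make up. Full scale, the value 1, is 0.5 m for a shift and 1.5 rad for a turn. A row lasts 1/10 s, in which the tool goes at most 50 mm and 8.59 degrees, less where a joint would pass 70% of its speed; a pose out of reach is approached as far as the arm can. A call with a number of a shift or a turn outside -1 to 1 is refused whole. A call with a gripper value outside its range is refused whole. "hand" is the closure, from 0 (fully open) to 1 (shut), set as the call begins (left out, the last holds). The fingers move at their own pace and stop on an object; "force" is the grip in N (left out, the last holds). Time passes only in rows, so rows that repeat a pose let the fingers close. It gives the time, the measured TCP pose, the force and the opening at its end, in the units of the state.
- r.get_obs(): the state, without advancing time (a new reading comes with each control period).
- imaging.grab_frame(name): name is "scene" or "top" or "wrist"; returns a dict with "pixels" (384x512x3 uint8, red, green, blue), "fx", "fy", "cx", "cy" (pixels), "R" (3x3) and "t" (3): a world point X has camera coordinates R X + t. Camera axes: x right, y down, z forward; pixel columns grow to the right and rows downward; lengths in m; the calibration is good to about 2 mm. The wrist camera is an equidistant fisheye: a pixel r from the principal point sees the ray r / f radians off the axis. A picture is of the moment at which its call begins. There is no depth.
- r.hand_in(): hands the job in, once; it reports no verdict.
Trained networks look in the newest picture that a camera, given by its name, has taken for a name from the list of things; names that differ only in an ending like _2 or _b are one class to them, and where a whole thing is asked for, a point or a joint stands for the part that bears it (a point fixed in the world has none). Each returns a list of dicts, best first, with "score" (0 to 1); they miss things now and then, are a little off and sometimes report something else, mostly with a low value. They report only what shows in the picture. A call takes as long as a camera call. They do not tell look-alikes from the thing itself.
- look_for(query, camera): "xyz" ([x, y, z] in m, in the coordinates of the camera as it stood for that picture, good to about 4 mm: the middle of the surface that is visible of it).
- outline_of(query, camera): "region" (384x512 bool, what is visible of it).
The state is a dict: "clock": time; "joints": joint angles; "qvel": joint speeds; "tau": joint torques, N m; "tcp_pos": TCP position; "orientation": TCP orientation; "contact_force": force on the tool from outside, world axes, zero at the start; "moment": the same for the moment, N m; "grip_width": finger opening in m.
Only numpy, scipy, OpenCV 4.12 (cv2) and the standard library are available. Lean on these libraries where they do the work, as an engineer would, in place of code of your own. Each camera call takes 0.05 s, during which the arm holds its last target. There are 200 camera calls.

## Working session

There is one attempt and no reset: what is moved stays moved. The work goes in short steps, Python scripts to look and compute and a tool call to move; the robot and the scene stay as the last step left them, time stands still between calls to the robot, and variables do not carry over. Pictures are saved under pics/ and viewed, about 8 in all and at most 12, crops included, and the job is handed in when it is done.

Besides the shell and the picture viewer there is one more tool, called after "Emit:" in YAML: its name, and indented under it one key for each argument. carry_out: Moves the arm, as the interface text tells. Shift numbers are shares of 0.5 m and turn numbers shares of 1.5 rad, none past 1 either way. Its arguments: {"type":"object","properties":{"offset":{"type":"array","items":{"type":"array","items":{"type":"number","minimum":-1,"maximum":1}}},"turn":{"type":"array","items":{"type":"array","items":{"type":"number","minimum":-1,"maximum":1}}},"hand":{"type":"number"},"force":{"type":"number"}},"required":["offset","turn"]}

```bash
mkdir -p pics
cat > h.py <<'E'
import numpy as np, cv2
from scipy.spatial.transform import Rotation as Ro
from bench import r, imaging, look_for, outline_of
def save(n,f): cv2.imwrite('pics/'+n+'.png',cv2.cvtColor(f,cv2.COLOR_RGB2BGR))
def world(f,p): return np.array(f['R']).T@(np.array(p)-np.array(f['t']))
def ray(f,uv,fish=False):
    x=(uv[0]-f['cx'])/f['fx'];y=(uv[1]-f['cy'])/f['fy']
    if fish:
        th=np.hypot(x,y); s=np.sin(th)/max(th,1e-9); d=np.array([x*s,y*s,np.cos(th)])
    else: d=np.array([x,y,1.])
    R=np.array(f['R']); return -R.T@np.array(f['t']), R.T@d
def atz(f,uv,z,fish=False):
    c,d=ray(f,uv,fish); return c+d*(z-c[2])/d[2]
def proj(f,X,fish=False):
    p=np.array(f['R'])@np.array(X)+np.array(f['t'])
    if fish:
        th=np.arctan2(np.hypot(p[0],p[1]),p[2]); k=th/max(np.hypot(p[0],p[1]),1e-9); return np.array([f['cx']+f['fx']*p[0]*k,f['cy']+f['fy']*p[1]*k])
    return np.array([f['cx']+f['fx']*p[0]/p[2],f['cy']+f['fy']*p[1]/p[2]])
def move(pos,Rw):
    o=r.get_obs(); R0=Ro.from_rotvec(o['orientation'])
    print('offset',np.round(R0.inv().apply(np.array(pos)-o['tcp_pos'])/.5,4),'turn',np.round((R0.inv()*Rw).as_rotvec()/1.5,4))
E
python3 - <<'E'
from h import *
np.set_printoptions(precision=4,suppress=True)
o=r.get_obs(); print(o)
ims=[]
for n in ('scene','top'):
    f=imaging.grab_frame(n); ims.append(f['pixels']); print(n,f['fx'],f['cx'],f['cy'],world(f,[0,0,0]))
    for q in ('long_rail','short_rail','outline','panel_top','jig','screw_jar','mouse','screwdriver_grip'):
        for d in look_for(q,n)[:3]:
            w=world(f,d['xyz']); print(q,round(d['score'],2),w,proj(f,w).round())
save('scene',ims[0]);save('top',ims[1])
E
```

```text
{'clock': 0.0, 'joints': array([-1.2931,  0.4778,  0.0223,  1.5565, -0.0115,  1.1093, -0.0831]), 'qvel': array([ 0.0003, -0.0002,  0.    ,  0.0006, -0.0006,  0.0019,  0.0004]), 'tau': array([ -0.0008, -59.6429,   1.6077, -28.1208,   0.0124,   0.009 ,
         0.    ]), 'tcp_pos': array([0.2538, 0.6248, 0.2224]), 'orientation': array([-0.6022, -3.0831,  0.0029]), 'contact_force': array([ 0.7882, -0.9804,  0.2815]), 'moment': array([-0.004 , -0.0605,  0.0789]), 'grip_width': 0.08541453017327957}
scene 473.9069035942124 253.76334381256947 192.40924473869777 [ 1.1618 -0.1846  1.128 ]
long_rail 0.96 [ 0.3341 -0.2126  0.0391] [215. 146.]
long_rail 0.82 [ 0.4253 -0.4068  0.0412] [145. 176.]
long_rail 0.67 [ 0.6357 -0.2686  0.0435] [197. 242.]
short_rail 0.88 [ 0.473  -0.1991  0.0436] [222. 186.]
outline 0.72 [0.5667 0.1624 0.0984] [365. 197.]
outline 0.37 [ 0.6357 -0.2673  0.0478] [198. 241.]
outline 0.21 [0.5702 0.1855 0.0366] [369. 209.]
panel_top 0.76 [0.5701 0.1647 0.0981] [366. 198.]
jig 0.96 [0.5732 0.1873 0.039 ] [370. 210.]
jig 0.52 [ 0.4729 -0.2026  0.0448] [221. 185.]
screw_jar 0.
[... 246 characters left out ...]
0983072494954 [ 0.4953 -0.1009  1.1936]
long_rail 0.91 [ 0.6225 -0.2685  0.0444] [302. 170.]
long_rail 0.86 [ 0.774  -0.3514  0.0424] [327. 124.]
long_rail 0.8 [ 0.4028 -0.3996  0.0428] [343. 239.]
short_rail 0.6 [ 0.4654 -0.207   0.0418] [283. 219.]
outline 0.62 [0.5316 0.204  0.0103] [157. 199.]
outline 0.61 [0.5506 0.1637 0.1152] [161. 191.]
panel_top 0.64 [0.5515 0.1616 0.1152] [162. 191.]
jig 0.7 [0.532  0.2032 0.0174] [156. 199.]
screw_jar 0.71 [0.7262 0.037  0.0549] [207. 137.]
screw_jar 0.33 [ 0.6231 -0.2684  0.0446] [302. 170.]
mouse 0.72 [ 0.565  -0.4782  0.0331] [366. 189.]
mouse 0.24 [ 0.6279 -0.2614  0.0448] [300. 169.]
screwdriver_grip 0.58 [ 0.7518 -0.1862  0.0222] [276. 132.]
```

Run:
```python
import cv2
for n in('scene','top'):
    a=cv2.imread(f'pics/{n}.png'); cv2.imwrite(f'pics/{n}2.png',cv2.resize(a,(800,600),interpolation=cv2.INTER_CUBIC))
```

```text
(no output)
```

View pics/scene2.png

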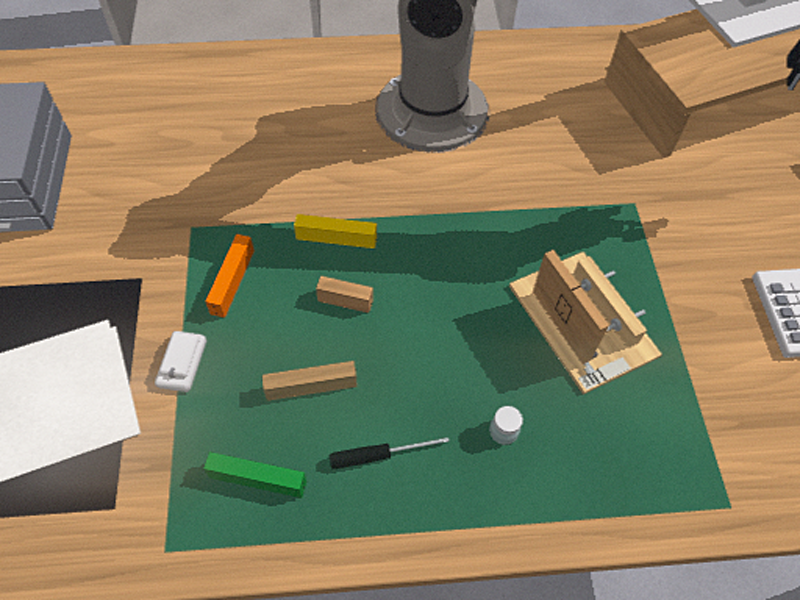

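View pics/top2.png

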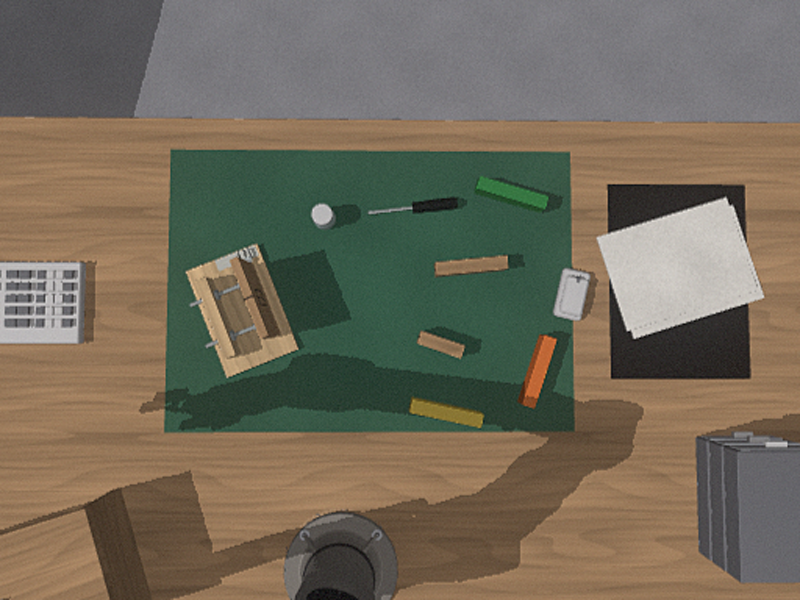

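The two pine candidates (800×600 pixels) are:
- Long pine rail: top (472,265), scene (308,380).
- Short pine rail: top (440,345), scene (344,294).

The look-alikes are green (512,193), orange (540,370) and yellow (447,412) in the top view. I choose the pine one at (472,265). Next I measure it and the panel, with close crops.

Run:
```python
from h import *
np.set_printoptions(precision=4,suppress=True)
f=imaging.grab_frame('top'); P=f['pixels']
for q in('long_rail','short_rail'):
  for d in outline_of(q,'top')[:3]:
    m=d['region'].astype(np.uint8); c=cv2.findContours(m,0,1)[0]; c=max(c,key=cv2.contourArea)
    w=np.array([atz(f,p[0],.044)[:2] for p in c]).astype(np.float32)
    b=cv2.boxPoints(cv2.minAreaRect(w*1000)); (cx,cy),s,a=cv2.minAreaRect(w*1000)
    e=max([b[1]-b[0],b[2]-b[1]],key=np.linalg.norm); print(q,round(d['score'],2),cx,cy,s,'dir deg',np.degrees(np.arctan2(e[1],e[0])))
g=imaging.grab_frame('scene')
A=cv2.resize(P[150:250,110:200],(450,500),interpolation=cv2.INTER_CUBIC)
B=cv2.resize(g['pixels'][155:255,320:425],(0,0),fx=5,fy=5,interpolation=cv2.INTER_CUBIC)[:, :350+100]
C=cv2.resize(P[155:235,260:335],(0,0),fx=3,fy=3,interpolation=cv2.INTER_CUBIC)
save('panel',np.hstack([cv2.resize(A,(400,444)),cv2.resize(B,(400,444))]));save('rails',C)
```

```text
long_rail 0.88 622.5906982421875 -266.2392883300781 (33.85993957519531, 152.79920959472656) dir deg -84.43815
long_rail 0.85 772.6641235351562 -350.2209777832031 (151.54429626464844, 39.077484130859375) dir deg 73.43458
long_rail 0.77 407.00006103515625 -401.344970703125 (43.2755126953125, 151.26487731933594) dir deg -19.144901
short_rail 0.49 463.0696105957031 -201.9098358154297 (100.04841613769531, 31.047060012817383) dir deg 69.23858
```

View pics/panel.png

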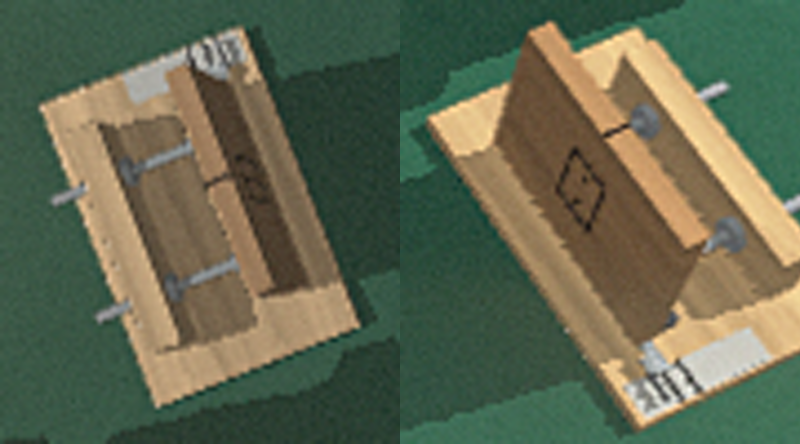

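View pics/rails.png

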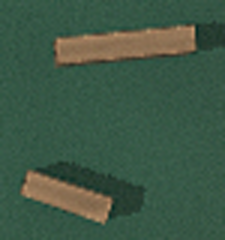

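Run:
```python
from h import *
np.set_printoptions(precision=4,suppress=True)
f=imaging.grab_frame('top'); g=imaging.grab_frame('scene'); s=400/90
T=lambda u,v:(110+u/s-.5+.1,150+v/s-.5+.1); S=lambda u,v:(320+u/s-.4,155+v/s-.4)
print(proj(f,[.55,.16,.143]))
for n,fr,C,pts in(('top',f,T,[(190,66),(272,292),(232,178)]),('scene',g,S,[(130,32),(290,248),(203,138)])):
    w=[atz(fr,C(*p),.143) for p in pts]; e=w[1]-w[0]; print(n,np.array(w),np.linalg.norm(e),'edge',np.degrees(np.arctan2(e[1],e[0])))
# jig base top z=.012 corners in top
w=[atz(f,T(*p),.012) for p in [(245,28),(360,325),(155,407),(40,104)]]
for i in range(4): e=w[(i+1)%4]-w[i]; print(w[i],np.linalg.norm(e),np.degrees(np.arctan2(e[1],e[0])))
# rectangle centre: intersect scene ray at z=.085
print(atz(g,S(180,188),.085), atz(f,T(246,180),.085))
```

```text
[160.1319 191.1032]
top [[0.6279 0.1838 0.143 ]
 [0.4798 0.1281 0.143 ]
 [0.5542 0.1552 0.143 ]] 0.15820339752142246 edge -159.40874003198468
scene [[0.4875 0.1278 0.143 ]
 [0.6341 0.1878 0.143 ]
 [0.5615 0.1551 0.143 ]] 0.15837731303392877 edge 22.25751681082738
[0.6728 0.1792 0.012 ] 0.23580320471716817 -158.30062298848452
[0.4537 0.092  0.012 ] 0.16019199685370122 111.90913659035967
[0.3939 0.2407 0.012 ] 0.23877370907038292 21.647269373188497
[0.6159 0.3288 0.012 ] 0.15999153255534962 -69.15438710183506
[0.5591 0.1547 0.085 ] [0.5561 0.1597 0.085 ]
```

```bash
cat >> h.py <<'E'
def down(a):
    a=np.radians(a); y=np.array([np.cos(a),np.sin(a),0]); z=np.array([0,0,-1.]); return Ro.from_matrix(np.c_[np.cross(y,z),y,z])
E
python3 - <<'E'
from h import *
move([.60,.06,.25],down(21.4))
E
```

```text
offset [-1.0667 -0.7872 -0.0532] turn [-0.     0.     0.541]
```

Emit:
carry_out:
  offset:
    - [-0.6,-0.45,-0.05]
    - [-0.6,-0.45,-0.05]
    - [-0.6,-0.45,-0.05]
    - [-0.6,-0.45,-0.05]
    - [-0.6,-0.45,-0.05]
    - [-0.6,-0.45,-0.05]
    - [-0.6,-0.45,-0.05]
    - [-0.6,-0.45,-0.05]
  turn:
    - [0,0,0.3]
    - [0,0,0.3]
    - [0,0,0.3]
    - [0,0,0.3]
    - [0,0,0.3]
    - [0,0,0.3]
    - [0,0,0.3]
    - [0,0,0.3]
  hand: 0
  force: 60

```text
clock: 2.0
tcp_pos: [0.4498, 0.2994, 0.2491]
orientation: [1.282, 2.866, 0.0]
contact_force: [0.8, 0.4, -0.2]
grip_width: 0.0853
```

Run:
```python
from h import *
move([.60,.06,.25],down(21.4)); print(r.get_obs()['joints'])
```

```text
offset [-0.5571 -0.0951 -0.001 ] turn [0.0007 0.0008 0.2373]
[-0.91444715  0.22945492  0.24995229  1.86329648 -0.0631475   1.05575341
  0.08970571]
```

Emit:
carry_out:
  offset:
    - [-0.557,-0.095,0]
    - [-0.557,-0.095,0]
    - [-0.557,-0.095,0]
    - [-0.557,-0.095,0]
    - [-0.557,-0.095,0]
    - [-0.557,-0.095,0]
    - [-0.557,-0.095,0]
    - [-0.557,-0.095,0]
  turn:
    - [0,0,0.238]
    - [0,0,0.238]
    - [0,0,0.238]
    - [0,0,0.238]
    - [0,0,0.238]
    - [0,0,0.238]
    - [0,0,0.238]
    - [0,0,0.238]

```text
clock: 2.8
tcp_pos: [0.5989, 0.0651, 0.2483]
orientation: [-1.767, -2.597, 0.0]
contact_force: [0.3, 0.2, 0.0]
grip_width: 0.0853
```

Run:
```python
from h import *
np.set_printoptions(precision=4,suppress=True)
f=imaging.grab_frame('wrist'); print(f['fx'],f['cx'],f['cy'],np.array(f['R']),world(f,[0,0,0]))
for q in('outline','panel_top'):
    for d in look_for(q,'wrist')[:2]: print(q,d['score'],world(f,d['xyz']))
save('w1',cv2.resize(f['pixels'],(800,600),interpolation=cv2.INTER_CUBIC))
for p in([.557,.155,.085],[.557,.155,.143]): print(proj(f,p,True)*800/512)
move([.623,-.266,.12],down(5.6))
```

```text
297.3186396354542 255.27698651808953 193.2601553016475 [[ 0.93    0.3677  0.0001]
 [ 0.3525 -0.8917  0.284 ]
 [ 0.1045 -0.2641 -0.9588]] [0.5716 0.1312 0.3992]
panel_top 0.68 [0.5575 0.1643 0.1427]
[391.4831 127.5937]
[389.8166 118.4687]
offset [-0.638  -0.2017  0.256 ] turn [-0.0002 -0.0007  0.1886]
```

View pics/w1.png

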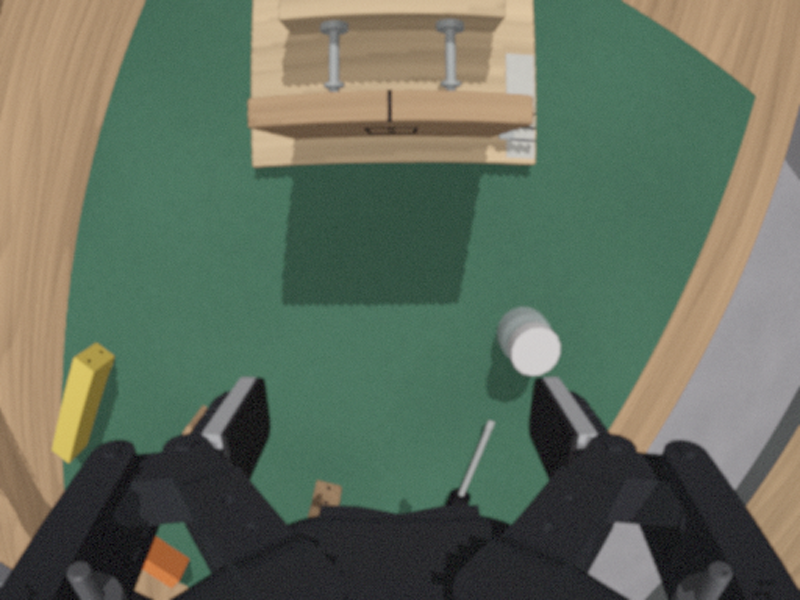

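Run:
```python
from h import *
np.set_printoptions(precision=4,suppress=True)
f=imaging.grab_frame('wrist'); k=512/800
W=lambda p,z: atz(f,(p[0]*k,p[1]*k),z,True)
a,b,c=[W(p,.143) for p in((249,127),(534,124),(390,122))]; e=b-a
print(a,b,c,np.linalg.norm(e),np.degrees(np.arctan2(e[1],e[0])))
a,b=[W(p,.012) for p in((252,166),(535,164))]; e=b-a
print(a,b,np.linalg.norm(e),np.degrees(np.arctan2(e[1],e[0])))
```

```text
[0.4831 0.1268 0.143 ] [0.6303 0.1868 0.143 ] [0.5567 0.1556 0.143 ] 0.15896246515026116 22.204539578287193
[0.4528 0.0926 0.012 ] [0.6749 0.1828 0.012 ] 0.2396715118099816 22.098465434197916
```

Emit:
carry_out:
  offset:
    - [-0.638,-0.202,0.256]
    - [-0.638,-0.202,0.256]
    - [-0.638,-0.202,0.256]
    - [-0.638,-0.202,0.256]
    - [-0.638,-0.202,0.256]
    - [-0.638,-0.202,0.256]
    - [-0.638,-0.202,0.256]
    - [-0.638,-0.202,0.256]
  turn:
    - [0,0,0.1886]
    - [0,0,0.1886]
    - [0,0,0.1886]
    - [0,0,0.1886]
    - [0,0,0.1886]
    - [0,0,0.1886]
    - [0,0,0.1886]
    - [0,0,0.1886]

```text
clock: 3.8
tcp_pos: [0.6199, -0.2742, 0.1185]
orientation: [-2.121, -2.317, 0.007]
contact_force: [-0.5, -0.5, -1.1]
grip_width: 0.0856
```

Run:
```python
from h import *
np.set_printoptions(precision=4,suppress=True)
f=imaging.grab_frame('wrist')
print([ (d['score'],world(f,d['xyz'])) for d in look_for('long_rail','wrist')[:3]])
I=cv2.resize(f['pixels'],(800,600),interpolation=cv2.INTER_CUBIC)
R=Ro.from_euler('z',95.6,degrees=True)
for sx in(-1,1):
    for sy in(-1,1):
        p=proj(f,np.array([.6226,-.2662,.044])+R.apply([sx*.075,sy*.014,0]),True)*800/512; print(p); cv2.circle(I,tuple(int(x) for x in p),3,(255,0,0),-1)
save('w2',I); move([.6226,-.2662,.12],down(5.6)); print(r.get_obs()['tcp_pos'])
```

```text
[(0.92, array([ 0.3858, -0.3922,  0.0291])), (0.86, array([ 0.3444, -0.2029,  0.0167])), (0.8, array([ 0.6236, -0.2596,  0.0437]))]
[432.5785 423.2777]
[382.9091 423.7227]
[435.9712 144.074 ]
[377.242  144.3697]
offset [ 0.006   0.0023 -0.0009] turn [-0.0011 -0.     -0.0033]
[ 0.6218 -0.2693  0.1196]
```

View pics/w2.png

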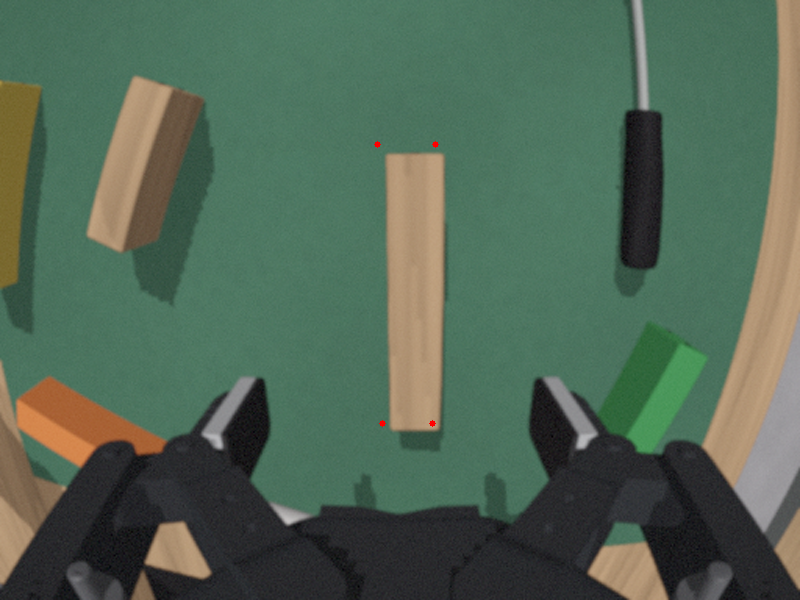

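Run:
```python
from h import *
np.set_printoptions(precision=4,suppress=True)
f=imaging.grab_frame('wrist')
for d in outline_of('long_rail','wrist'):
    m=d['region'].astype(np.uint8); c=max(cv2.findContours(m,0,1)[0],key=cv2.contourArea)
    w=np.array([atz(f,p[0],.044,True)[:2] for p in c],np.float32)*1000
    q=cv2.minAreaRect(w); print(round(d['score'],2),q)
move([.6226,-.2662,.12],down(5.6)); print(r.get_obs()['tcp_pos'])
```

```text
0.96 ((405.9100036621094, -385.35101318359375), (67.97197723388672, 126.47988891601562), 70.19575500488281)
0.95 ((372.2345275878906, -215.9401397705078), (136.8665771484375, 41.19789505004883), 88.08767700195312)
0.72 ((626.9784545898438, -269.6773986816406), (28.173561096191406, 148.45053100585938), 5.721930503845215)
0.59 ((777.5902099609375, -310.7147216796875), (74.5477294921875, 58.96098709106445), 74.60099792480469)
offset [-0.0009 -0.0019  0.0011] turn [ 0.0004 -0.001  -0.0001]
[ 0.6235 -0.2656  0.1206]
```

Emit:
carry_out:
  offset:
    - [-0.008,0.008,0.08]
    - [-0.008,0.008,0.14]
    - [-0.008,0.008,0.18]
    - [-0.008,0.008,0.2]
    - [-0.008,0.008,0.2]
    - [-0.008,0.008,0.2]
    - [-0.008,0.008,0.2]
  turn:
    - [0,0,0]
    - [0,0,0]
    - [0,0,0]
    - [0,0,0]
    - [0,0,0]
    - [0,0,0]
    - [0,0,0]

```text
clock: 4.7
tcp_pos: [0.6282, -0.2718, 0.0221]
orientation: [2.111, 2.323, 0.002]
contact_force: [0.2, -0.3, -0.3]
grip_width: 0.0854
```

Emit:
carry_out:
  offset:
    - [0,0,0]
    - [0,0,0]
    - [0,0,0]
    - [0,0,0]
    - [0,0,0]
    - [0,0,0]
    - [0,0,0]
    - [0,0,0]
  turn:
    - [0,0,0]
    - [0,0,0]
    - [0,0,0]
    - [0,0,0]
    - [0,0,0]
    - [0,0,0]
    - [0,0,0]
    - [0,0,0]
  hand: 1
  force: 60

```text
clock: 5.5
tcp_pos: [0.6274, -0.2719, 0.0208]
orientation: [2.113, 2.324, 0.001]
contact_force: [1.0, 0.5, 4.0]
grip_width: 0.0265
```

Emit:
carry_out:
  offset:
    - [0,0,-0.06]
    - [0,0,-0.16]
    - [0,0,-0.26]
    - [0,0,-0.26]
    - [0,0,-0.26]
    - [0,0,-0.26]
  turn:
    - [0,0,0]
    - [0,0,0]
    - [0,0,0]
    - [0,0,0]
    - [0,0,0]
    - [0,0,0]

```text
clock: 6.1
tcp_pos: [0.6258, -0.2709, 0.1485]
orientation: [-2.111, -2.322, 0.002]
contact_force: [-0.4, 0.0, -1.3]
grip_width: 0.0261
```

Run:
```python
from h import *
o=r.get_obs(); print(o['tcp_pos'],o['contact_force'],o['grip_width'])
move([.60,.0471,.15],down(22))
```

```text
[ 0.62580408 -0.27086729  0.1485213 ] [-0.43724925  0.04708967 -1.33859124] 0.026112335415349016
offset [ 0.638   0.0091 -0.0019] turn [-0.0017 -0.0014 -0.1925]
```

Emit:
carry_out:
  offset:
    - [0.1,0,0]
    - [0.2,0,0]
    - [0.3,0,0]
    - [0.4,0.005,0]
    - [0.5,0.009,0]
    - [0.6,0.009,0]
    - [0.638,0.009,0]
    - [0.638,0.009,0]
  turn:
    - [0,0,-0.03]
    - [0,0,-0.06]
    - [0,0,-0.1]
    - [0,0,-0.14]
    - [0,0,-0.17]
    - [0,0,-0.19]
    - [0,0,-0.19]
    - [0,0,-0.19]

```text
clock: 6.9
tcp_pos: [0.5993, 0.0516, 0.148]
orientation: [-1.749, -2.604, 0.002]
contact_force: [-0.1, -1.8, -0.5]
grip_width: 0.0264
```

Run:
```python
from h import *
np.set_printoptions(precision=4,suppress=True)
imaging.grab_frame('wrist')
import time
for i in range(3): f=imaging.grab_frame('wrist')
print(world(f,[0,0,0]))
save('w3',cv2.resize(f['pixels'],(800,600),interpolation=cv2.INTER_CUBIC)); np.savez('w3',**{k:np.array(v) for k,v in f.items()})
o=r.get_obs(); print(o['tcp_pos'])
move([.6005,.0471,.0838],down(22))
```

```text
[0.5734 0.1108 0.3   ]
[0.6007 0.044  0.1495]
offset [0.0061 0.0022 0.1314] turn [-0.0013  0.0006 -0.0044]
```

View pics/w3.png

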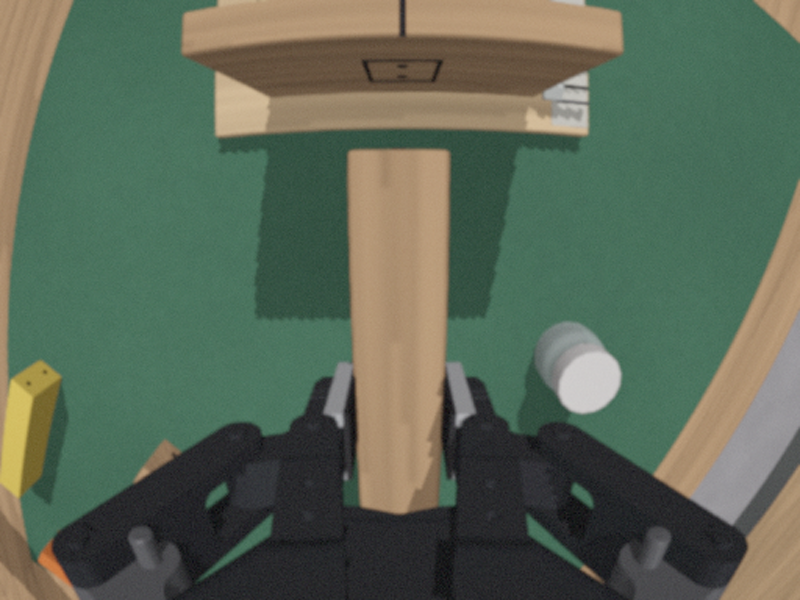

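Run:
```python
from h import *
np.set_printoptions(precision=4,suppress=True)
f=dict(np.load('w3.npz')); k=512/800
W=lambda p,z: atz(f,(p[0]*k,p[1]*k),z,True)
a,b,c=[W(p,.143) for p in((182,52),(623,52),(402,38))]; e=b-a
print(a,b,c,np.linalg.norm(e),np.degrees(np.arctan2(e[1],e[0])))
print('rect',W((402,71),.085))
zt=.1495+.0012+.022
a,b=[W(p,zt) for p in((347,150),(449,150))]; e=b-a; print(a,b,np.linalg.norm(e),np.degrees(np.arctan2(e[1],e[0])))
t=np.array([.6007,.044,.15]); R=down(22); print('end in tool',R.inv().apply((a+b)/2-t),'line in tool',R.inv().apply(c-t))
```

```text
[0.4835 0.1254 0.143 ] [0.6305 0.1844 0.143 ] [0.5573 0.153  0.143 ] 0.15835878085225805 21.8475949670989
rect [0.5574 0.1534 0.085 ]
[0.5582 0.1102 0.1727] [0.5838 0.1204 0.1727] 0.02758928169178148 21.674545565569726
end in tool [ 0.0773 -0.0008 -0.0227] line in tool [0.1173 0.0006 0.007 ]
```

Emit:
carry_out:
  offset:
    - [0,0.003,0.04]
    - [0,0.003,0.08]
    - [0,0.003,0.11]
    - [0,0.003,0.131]
    - [0,0.003,0.131]
    - [0,0.003,0.131]
    - [0,0.003,0.131]
    - [0,0.003,0.131]
  turn:
    - [0,0,0]
    - [0,0,0]
    - [0,0,0]
    - [0,0,0]
    - [0,0,0]
    - [0,0,0]
    - [0,0,0]
    - [0,0,0]

```text
clock: 7.9
tcp_pos: [0.6032, 0.0469, 0.0857]
orientation: [1.761, 2.6, 0.002]
contact_force: [-0.5, 0.0, -1.2]
grip_width: 0.0265
```

Emit:
carry_out:
  offset:
    - [0.02,0,0]
    - [0.04,0,0]
    - [0.05,0,0]
    - [0.06,0,0]
    - [0.065,0,0]
    - [0.065,0,0]
    - [0.065,0,0]
    - [0.065,0,0]
  turn:
    - [0,0,0]
    - [0,0,0]
    - [0,0,0]
    - [0,0,0]
    - [0,0,0]
    - [0,0,0]
    - [0,0,0]
    - [0,0,0]

```text
clock: 8.7
tcp_pos: [0.5907, 0.0765, 0.0849]
orientation: [1.763, 2.6, -0.0]
contact_force: [0.3, -0.0, -0.3]
grip_width: 0.0264
```

Run:
```python
from h import *
np.set_printoptions(precision=4,suppress=True)
f=imaging.grab_frame('wrist'); save('w4',cv2.resize(f['pixels'],(800,600),interpolation=cv2.INTER_CUBIC)); np.savez('w4',**{k:np.array(v) for k,v in f.items()})
o=r.get_obs(); print(o['tcp_pos'],o['contact_force'],o['clock']); print('to push17', down(22).inv().apply(np.array([.557,.154,.0838])-o['tcp_pos']))
move([.6,.05,.0838],down(22))
```

```text
[0.5907 0.0765 0.0849] [ 0.4271 -0.1746 -0.6403] 8.75
to push17 [ 0.0845 -0.0022  0.0011]
offset [-0.0561 -0.0023  0.0022] turn [ 0.      0.0001 -0.003 ]
```

View pics/w4.png

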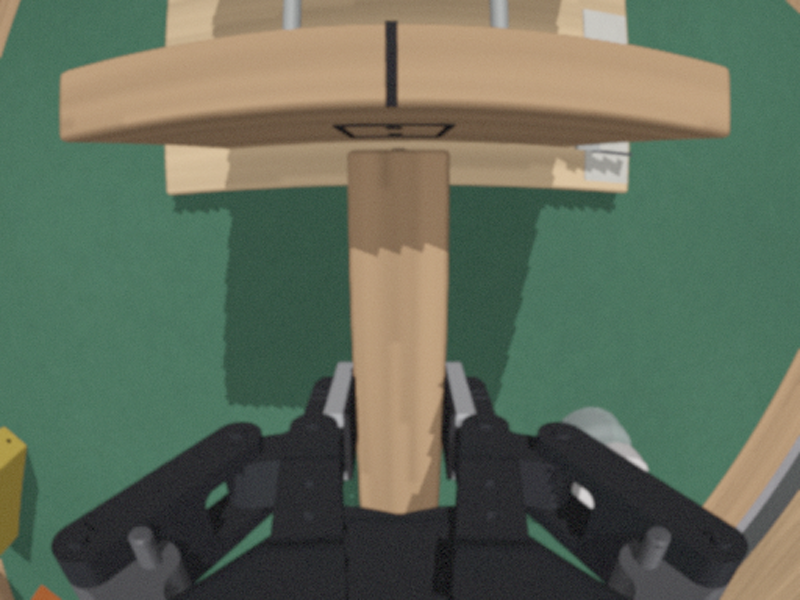

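Run:
```python
from h import *
np.set_printoptions(precision=4,suppress=True)
f=dict(np.load('w4.npz')); k=512/800
t=np.array([.5907,.0765,.0849]); R=Ro.from_rotvec(r.get_obs()['orientation'])
W=lambda p,z: R.inv().apply(atz(f,(p[0]*k,p[1]*k),z,True)-t)
print('cam tool',R.inv().apply(world(f,[0,0,0])-t))
print('edge',[W(p,.143) for p in((60,140),(730,135),(391,106))])
print('rect top corners z.109',W((335,125),.109),W((455,125),.109))
print('rail',W((347,151),.108),W((449,151),.108))
```

```text
cam tool [ 0.0715 -0.0011 -0.1509]
edge [array([ 0.0842, -0.0817, -0.0581]), array([ 0.0851,  0.0769, -0.0581]), array([ 0.084 , -0.0026, -0.0581])]
rect top corners z.109 [ 0.0836 -0.0182 -0.0241] [ 0.0836  0.014  -0.0241]
rail [ 0.0764 -0.0151 -0.0231] [ 0.0764  0.0126 -0.0231]
```

Emit:
carry_out:
  offset:
    - [0.008,-0.002,0.002]
    - [0.014,-0.002,0.002]
    - [0.02,-0.002,0.002]
    - [0.026,-0.002,0.002]
    - [0.032,-0.002,0.002]
    - [0.038,-0.002,0.002]
    - [0.042,-0.002,0.002]
    - [0.042,-0.002,0.002]
  turn:
    - [0,0,0]
    - [0,0,0]
    - [0,0,0]
    - [0,0,0]
    - [0,0,0]
    - [0,0,0]
    - [0,0,0]
    - [0,0,0]

```text
clock: 9.55
tcp_pos: [0.582, 0.0948, 0.0839]
orientation: [1.762, 2.599, -0.002]
contact_force: [1.4, -6.9, -2.0]
grip_width: 0.0264
```

Emit:
carry_out:
  offset:
    - [0,0,0]
    - [0,0,0]
    - [0,0,0]
    - [0,0,0]
  turn:
    - [0,0,0]
    - [0,0,0]
    - [0,0,0]
    - [0,0,0]

```text
clock: 9.95
tcp_pos: [0.5822, 0.0944, 0.084]
orientation: [1.763, 2.599, -0.002]
contact_force: [1.8, -5.6, -1.8]
grip_width: 0.0269
```

Run:
```python
from h import *
np.set_printoptions(precision=4,suppress=True)
o=r.get_obs(); R=Ro.from_rotvec(o['orientation']); t0=np.array([.5907,.0765,.0849])
print(o['tcp_pos'],'moved',R.inv().apply(o['tcp_pos']-t0),'F tool',R.inv().apply(o['contact_force']),o['grip_width'],o['clock'])
f=imaging.grab_frame('wrist'); g=imaging.grab_frame('scene')
a=cv2.resize(f['pixels'],(500,375),interpolation=cv2.INTER_AREA)[:, :400]
b=cv2.resize(g['pixels'][160:253,325:415],(400,413),interpolation=cv2.INTER_CUBIC)
z=cv2.resize(f['pixels'][50:150,330:430],(400,400),interpolation=cv2.INTER_CUBIC)
save('w5',np.hstack([z,b[:400]])); np.savez('w5',**{k:np.array(v) for k,v in f.items()}); save('w5f',cv2.resize(f['pixels'],(800,600)))
```

```text
[0.5822 0.0944 0.084 ] moved [ 0.0198 -0.0013  0.0009] F tool [-5.8187 -0.4287  1.7638] 0.026925871039775673 9.95
```

View pics/w5.png

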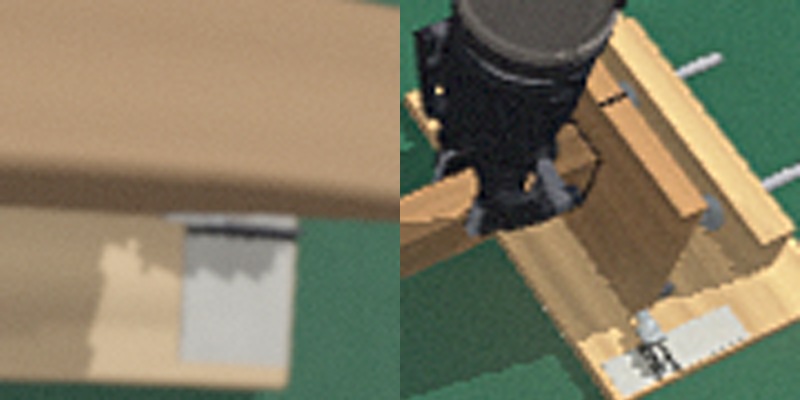

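The pointer needle is near the first mark. About 12 mm of travel and 5.8 N agree with the spring rate, so I push about 5 mm more to reach the middle of the band.

Emit:
carry_out:
  offset:
    - [0.003,0,0]
    - [0.006,0,0]
    - [0.009,0,0]
    - [0.011,0,0]
    - [0.011,0,0]
    - [0.011,0,0]
    - [0.011,0,0]
    - [0.011,0,0]
  turn:
    - [0,0,0]
    - [0,0,0]
    - [0,0,0]
    - [0,0,0]
    - [0,0,0]
    - [0,0,0]
    - [0,0,0]
    - [0,0,0]

```text
clock: 10.85
tcp_pos: [0.5805, 0.0985, 0.084]
orientation: [1.763, 2.597, -0.002]
contact_force: [2.5, -8.6, -1.7]
grip_width: 0.0265
```

Run:
```python
from h import *
np.set_printoptions(precision=4,suppress=True)
for i in range(6): f=imaging.grab_frame('wrist')
o=r.get_obs(); R=Ro.from_rotvec(o['orientation']); t0=np.array([.5907,.0765,.0849])
print(o['tcp_pos'],'moved',R.inv().apply(o['tcp_pos']-t0),'F tool',R.inv().apply(o['contact_force']),o['moment'],o['grip_width'],o['clock'])
save('w6',cv2.resize(f['pixels'],(800,600),interpolation=cv2.INTER_CUBIC)); np.savez('w6',**{k:np.array(v) for k,v in f.items()})
```

```text
[0.5804 0.0985 0.084 ] moved [ 0.0242 -0.0014  0.0008] F tool [-8.5793 -1.167   2.3393] [-1.8071 -0.4798  0.1144] 0.026304609976535498 11.15
```

View pics/w6.png

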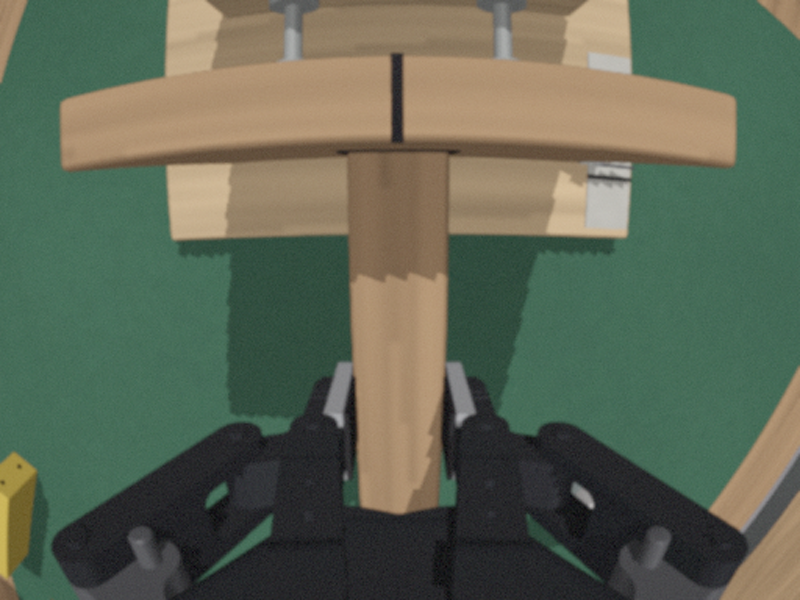

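The wrist view shows the rail end, columns 347–449, centred on the rectangle, columns 338–458. The panel edge is square to it. The first mark (607,178) lies in front of the panel face and the needle is just under its edge. Travel of about 16.7 mm and 8.6 N agree, so I hand in.

```bash
python3 -c "
from bench import r
r.hand_in(); o=r.get_obs(); print(o['tcp_pos'],o['contact_force'],o['grip_width'],o['clock'])"
```

```text
the job is handed in; nothing more can be done
the job is handed in; nothing more can be done
```

The arm is holding the long pine rail against the panel, with one end square on the pencilled rectangle and a steady push. The job is handed in at about 11 s of the 38 s allowed. No verdict came back, and the state could not be read after handing in.

My last checks before handing in:
- **Push:** the wrist force along the push was 8.6 N, up from 5.8 N at about 12 mm. The panel has travelled about 16.7 mm, going by how far the tool moved after contact. Both agree with the 0.5 N per mm spring.
- **Sideways and square:** in the last wrist picture the rail end is centred on the rectangle to within about 1 mm. The last angle measurement, about 7 mm before contact, put it within about 0.5° of square.
- **Height:** the rail's centre is at about 85 mm, worked out from the tool height and where the rail sat in the grip.
- **Grip:** the fingers read 26.3 mm on the 28 mm rail, and I saw no slip. Nothing but the rail looked to be touching the panel, and I kept clear of the other items.

Two things were less certain. In the last picture the panel edge partly hid the pointer, so its place between the marks rests on the force and travel figures. Early on, the overhead and scene cameras disagreed by about 7 mm on where the panel stood; I used the close wrist views instead.

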